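# Secure a tube rotator's shaft with its sprung-loop hitch pin

## Robot

A 6-joint arm with a two-finger parallel gripper is mounted at the origin on a cart in front of the work surface, level with it; the furniture and walls round the work are solid. World frame = base frame: x ahead of the robot, y to its left, z up, the work surface at z = 0. Lengths are in mm, angles in degrees, forces in N, time in s.
With the tool pointing down it reaches from about 225 to 725 mm from the base axis. Payload 3.1 kg.
Tool frame: the origin (TCP) lies midway between the tips of the shut fingers; the grasp point (between the pads) lies 19 mm behind it (ctrl.grip_point_offset is the distance from the TCP to the grasp point, in mm); z points along the fingers, y is the line along which they close (so a half turn about z gives the same grasp; the last joint's range is limited). The gripper opens to 85 mm and grips with 20 to 120 N. Pads are 22 mm wide; open, the fingers measure 114 mm over their backs; the gripper's body (76 mm by 85 mm) begins 54 mm behind the grasp point. The pads swing forward as they close: fully open they stand 13 mm farther back than shut.
Start: joints at [-76.249, 2.75, 5.684, 92.934, 0, 82.678], TCP at [188.755, -489.886, 231.312] pointing down, gripper open.
Joint ranges: [-166.93, 166.93], [-56.73, 111.36], [-69.38, 81.34], [-121.58, 131.49], [-85.45, 84.26], [-180, 180]. Speed limits (degrees/s): [159.86, 159.86, 180, 180, 180, 180].

## Interface

Orientations are given as [roll, pitch, yaw] about the fixed x, y, z axes, in that order (R = Rz(yaw) Ry(pitch) Rx(roll)).
In Python, from workcell import state, eyes, ctrl gives the robot as it stands. The module is installed in compiled form; this text tells all that it offers.
- The arm moves only by the shell command python3 -m inch 'ROWS' [FORCE]. ROWS is JSON, one flat list of numbers, 7 for each row, row after row: the turn, a rotation vector about the tool's x, y, z in rad, then the shift along the tool's x, y, z in cm, then the opening, from -1 (shut) to 1 (fully open), so that 0 is half open. A call has 1 to 8 rows; each row shifts and turns the commanded pose from where the row before left it, along the tool's axes as they then stand; what a row does not reach is not made up. A row lasts 1/12 s, in which the tool goes at most 41.7 mm and 7.16 degrees, less where a joint would pass 70% of its speed; a pose out of reach is approached as far as the arm can. A call with a gripper value outside its range is refused whole. The fingers move at their own pace and stop on an object; FORCE is the grip in N (left out, the last holds). Time passes only in rows, so rows that do not move let the fingers close. It gives the time, the measured TCP pose, the force, the opening and the grip force at its end, in the units of the state.
- state(): the state, without advancing time (a new reading comes with each control period).
- eyes.snapshot(name): name is "scene" or "top" or "wrist"; returns a dict with "image" (420x560x3 uint8, red, green, blue), "K" (3x3 intrinsics, pixels), "eye" and "attitude" of the camera in the world. Camera axes: x right, y down, z forward; pixel columns grow to the right and rows downward; lengths in mm; the calibration is good to about 2 mm. The wrist camera is an equidistant fisheye: a pixel r from the principal point sees the ray r / f radians off the axis. A picture is of the moment at which its call begins. There is no depth.
- ctrl.hand_in(): hands the job in; it is judged then, once.
The state is a dict: "t": time; "joint_pos": joint angles; "joint_vel": joint speeds; "tau": joint torques, N m; "position": TCP position; "ee_rot": TCP orientation; "ft_force": force on the tool from outside, world axes, zero at the start; "moment": the same for the moment, N m; "width": finger opening in mm; "grasp_force": force on a finger pad.
Only numpy, scipy, OpenCV 4.12 (cv2) and the standard library are available. Lean on these libraries where they do the work, as an engineer would, in place of code of your own. Each camera call takes 0.05 s, during which the arm holds its last target. There are 200 camera calls.

## Task

Take the hitch pin out of its parking block and push it down through the cross hole near the end of the tube rotator's shaft until its shoulder sits on the shaft, with its sprung loop towards the shaft's free end. Then swing the loop down over the shaft end until it snaps in underneath, let go and leave it so. Press gently, no harder than about 3 kg on the rotator, and do not disturb the forceps, the timer or the roll of tape.

Things in the scene. Friction and masses are not known exactly. Their poses are not given: they have to be found in the camera images.
- rotator: Tube rotator fixed to the bench: white housing 80 (x) x 100 (y) x 108 (z) mm. Origin: centre of its underside; z up. A level steel shaft leaves the face at x = -40 mm and runs along the rotator's own -x, 65 mm above the bench. Next to the housing it carries a white disc (84 mm diameter) with a grey hub (36 mm diameter), whose front is 36 mm behind the cross hole's centre and moves with it
- shaft_axis (a point): Where the shaft's axis leaves the housing; it runs along the rotator's -x, 65 mm up. After the hub the shaft is square (22 x 22 mm, flat level top 76 mm above the bench) from 34 mm behind the cross hole's centre to 14 mm beyond it, then a round nose 20 mm in diameter, 18 mm long, edges rounded 2 mm: the free end. Its end face is 32 mm beyond the hole's centre
- hole_start (a point): Unmarked point on the shaft's flat top, above its axis, 95 mm from the rotator's origin, fixed to the housing. The vertical cross hole (9.5 mm wide, 1 mm chamfer, right through) lies farther out: the shaft stands drawn out or pushed in, so the hole's centre is 3 to 31 mm from here towards the free end. No reading tells: see it, or slide the pin's tip lightly along the top till it drops in
- pin: Loose steel hitch pin, 90 g, upright in the parking block. Origin: centre of the lower tip; z up. Shank 8 mm thick up to z = 36 mm, tip tapered over 3 mm to 6.8 mm; shoulder disc 17 mm wide, z = 36 to 40; square grip 12 x 12 mm (sides along x and y) up to z = 82, free for fingers above z = 52, best closing along y. Loop hinge at z = 44, along y. Seated: origin 40 mm above the bench
- loop (a joint): Angle of the loop about its hinge (rad): 0 = level, pointing to the pin's -x; negative = raised; positive = swung down; limits -0.7 to 1.3. It stays where it is put by light friction. With the pin seated the bar passes the lower edge of the shaft's end at about 0.75
- loop_bar (a point): Middle of the loop's cross bar. The loop is a U of round bar 4.4 mm thick, legs 28 mm apart (centres), cross bar 42 mm from the hinge. The legs are sprung: they stretch up to 9 mm, 2 N per mm. With the pin seated, the bar comes down in front of the shaft's end face, must stretch about 3 mm to pass its lower edge, then snaps in under the shaft
- loop_tab (a point): On top of the thumb tab, a flat tongue 17 mm long, 16 mm wide, 3.5 mm thick, running outwards from the middle of the cross bar; the point is 53 mm from the hinge. Pressed straight down close in front of the shaft's end face (a 6 to 12 N push), to about 20 mm below the shaft's axis, it swings the loop and takes the bar past the edge
- parking_block: Fixed aluminium block 46 x 46 x 40 mm (z), origin at the centre of its underside, with a 9.5 mm hole right through its middle in which the pin stands on its shoulder, the tip 4 mm above the bench
- forceps: Steel forceps lying on the bench, 128 x 13 x 8 mm, leave alone
- timer: Small white bench timer, 66 x 70 x 26 mm, leave alone
- tape_roll: Roll of tape lying flat, 72 mm diameter, 19 mm high, leave alone

How it is judged:
By the outcome, as a careful person would: the job done as asked, in the order asked, and still so for the second after the job is handed in, with the robot touching nothing.
It also fails if it takes over 64 s, if anything falls off the work surface, if the arm or the gripper's body presses on something with over 40 N, if the wrist force passes 120 N, or if a joint passes its speed limit or range.

## Working session

There is one attempt and no reset: what is moved stays moved. The work goes in short steps, Python scripts to look and compute and a shell command to move; the robot and the scene stay as the last step left them, time stands still between calls to the robot, and variables do not carry over. Pictures are saved under pics/ and viewed, at most 10 in all, crops included, and the job is handed in when it is done.

```bash
mkdir -p pics
cat > h.py <<'E'
import numpy as np, cv2
from scipy.spatial.transform import Rotation as R
from workcell import state, eyes, ctrl
def att(s):
    a=np.array(s["attitude"],float)
    return a if a.shape==(3,3) else R.from_euler('xyz',a,degrees=True).as_matrix()
def ray(s,u,v,fish=False):
    K=np.array(s["K"]); x=(u-K[0,2])/K[0,0]; y=(v-K[1,2])/K[1,1]
    if fish:
        r=np.hypot(x,y); d=np.array([x/r*np.sin(r),y/r*np.sin(r),np.cos(r)]) if r>0 else np.array([0,0,1.])
    else: d=np.array([x,y,1.])
    return np.array(s["eye"],float),att(s)@d
def onz(s,u,v,z,fish=False):
    e,d=ray(s,u,v,fish); return e+d*(z-e[2])/d[2]
def proj(s,p,fish=False):
    K=np.array(s["K"]); c=att(s).T@(np.array(p,float)-np.array(s["eye"]))
    if fish:
        r=np.hypot(c[0],c[1]); th=np.arctan2(r,c[2]); x,y=c[:2]/r*th
    else: x,y=c[:2]/c[2]
    return K[0,0]*x+K[0,2],K[1,1]*y+K[1,2]
def snap(n,f):
    s=eyes.snapshot(n); cv2.imwrite(f"pics/{f}.png",cv2.cvtColor(s["image"],cv2.COLOR_RGB2BGR)); np.save(f"pics/{f}.npy",s,allow_pickle=True); return s
def load(f): return np.load(f"pics/{f}.npy",allow_pickle=True).item()
E
python3 - <<'E'
from h import *
for n in("scene","top"):
    s=snap(n,n+"0"); print(n,s["K"],s["eye"],s["attitude"])
print(state())
E
```

```text
scene [[545.59492898   0.         278.80115027]
 [  0.         545.59492898 204.18206181]
 [  0.           0.           1.        ]] [-513.04493977  754.83133981  664.06828083] [-115.82512324    1.31357346 -124.74754388]
top [[501.82369664   0.         275.77664612]
 [  0.         501.82369664 210.95607775]
 [  0.           0.           1.        ]] [ 322.00671681  115.37788551 1320.90249227] [-171.55279995   -2.5240136   -90.22712259]
{'t': 0.1, 'joint_pos': array([-7.62513562e+01,  2.78785046e+00,  5.59796183e+00,  9.29336322e+01,
       -2.67492101e-04,  8.26783516e+01]), 'joint_vel': array([-0.01509759,  0.02152519,  0.10534272,  0.03143268,  0.00568776,
       -0.08523142]), 'tau': array([ 2.20518203e-03, -3.39850223e+01,  3.20936501e+01,  1.58018555e-02,
       -2.27034789e-04, -7.44440083e-07]), 'position': array([ 188.60114901, -489.34336604,  230.21847756]), 'ee_rot': array([-1.79877452e+02, -1.54760881e-02,  2.10702759e+01]), 'ft_force': array([ 0.22494348, -0.32767627, -0.04468677]), 'moment': array([ 0.01163184, -0.00277602,  0.01972087]), 'grasp_force': 0.0, 'width': 85.38512187504358}
```

View pics/top0.png

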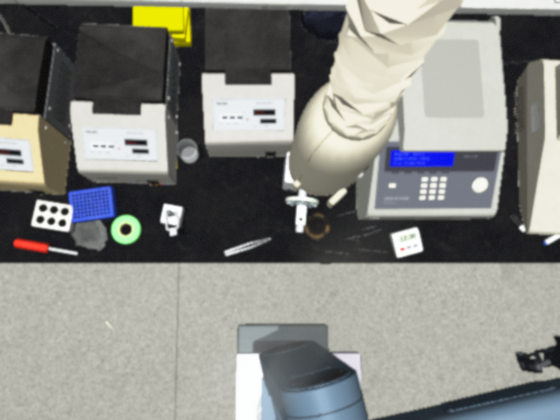

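View pics/scene0.png

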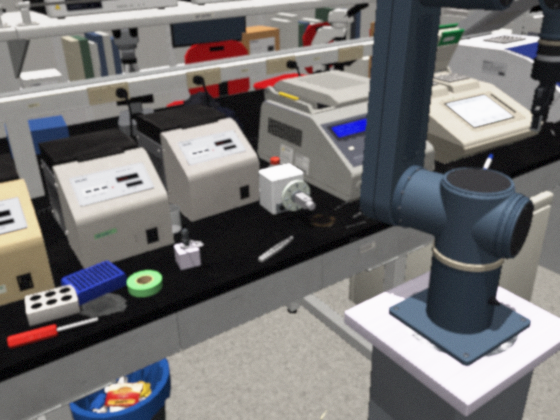

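Run:
```python
from h import *
t=load("top0");s=load("scene0")
a=cv2.resize(t["image"][170:250,140:250],None,fx=3.6,fy=3.6,interpolation=2)
b=cv2.resize(t["image"][150:250,260:370],None,fx=3.6,fy=3.6,interpolation=2)
c=cv2.resize(s["image"][220:280,150:250],None,fx=4,fy=4,interpolation=2)
d=cv2.resize(s["image"][155:225,250:350],None,fx=4,fy=4,interpolation=2)
im=np.zeros((600,800,3),np.uint8)
for q,(x,y) in((a,(0,0)),(b,(400,0)),(c,(0,360)),(d,(400,360))):
    q=q[:600-y,:400]; im[y:y+q.shape[0],x:x+q.shape[1]]=q
cv2.imwrite("pics/crops.png",im[:,:,::-1])
for u,v,z in((172,215,40),(172,235,40),(302,200,65),(301,228,76),(301,218,76),(247,246,0),(126,229,0),(318,222,0)): print(u,v,onz(t,u,v,z).round())
for u,v,z in((187,250,40),(283,190,0),(310,205,65)): print(u,v,onz(s,u,v,z).round())
```

```text
172 215 [501. 324.  40.]
172 235 [450. 322.  40.]
302 200 [537.  -8.  65.]
301 228 [464.  -3.  76.]
301 218 [489.  -4.  76.]
247 246 [425. 132.   0.]
126 229 [469. 449.   0.]
318 222 [489. -56.   0.]
187 250 [486. 331.  40.]
283 190 [695. -80.   0.]
310 205 [461.   1.  65.]
```

View pics/crops.png

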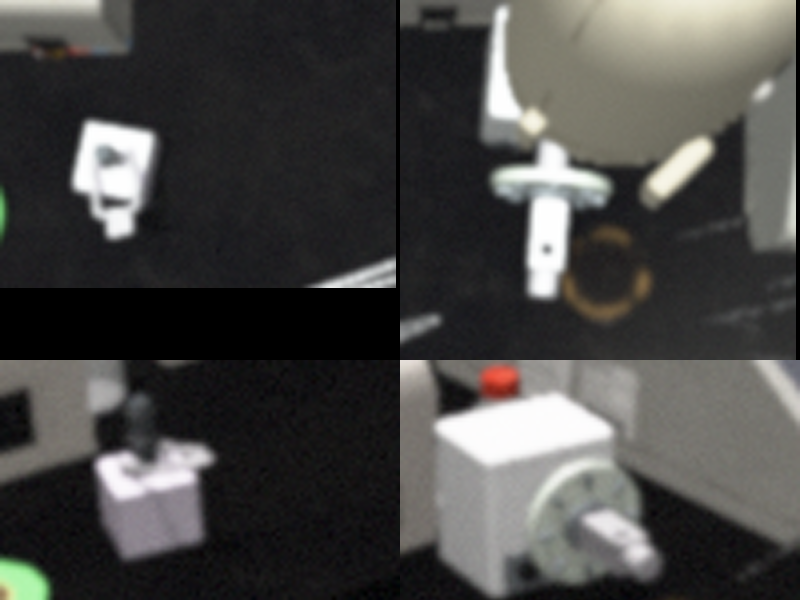

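```bash
python3 -m inch '[0,0,0,2.4,-2.7,0,0,0,0,0,2.4,-2.7,0,0,0,0,0,2.4,-2.7,0,0,0,0,0,2.4,-2.7,0,0,0,0,0,2.4,-2.7,0,0,0,0,0,2.4,-2.7,0,0,0,0,0,2.4,-2.7,0,0,0,0,0,2.4,-2.7,0,0]'
python3 -m inch '[0,0,0,2.4,-2.7,0,0,0,0,0,2.4,-2.7,0,0,0,0,0,2.4,-2.7,0,0,0,0,0,2.4,-2.7,0,0,0,0,0,2.4,-2.7,0,0,0,0,0,2.4,-2.7,0,0,0,0,0,2.4,-2.7,0,0,0,0,0,2.4,-2.7,0,0]'
python3 -m inch '[0,0,0,2.4,-2.7,0,0,0,0,0,2.4,-2.7,0,0,0,0,0,2.4,-2.7,0,0,0,0,0,2.4,-2.7,0,0,0,0,0,2.4,-2.7,0,0,0,0,0.11,0,0,0,0,0,0,0.11,0,0,0,0,0,0,0,0,0,0,0]'
python3 - <<'E'
from h import *
s=snap("wrist","w1"); print(s["K"],s["eye"],s["attitude"]); t=snap("top","t1")
q=state(); print(q["position"],q["ee_rot"],q["joint_pos"])
E
```

```text
t: 0.77
position: [290.2, -217.5, 230.8]
ee_rot: [-180.0, -0.0, 21.0]
ft_force: [1.0, 0.7, 0.8]
width: 42.6
grasp_force: 0.0
t: 1.43
position: [391.7, 53.2, 231.0]
ee_rot: [180.0, 0.0, 21.1]
ft_force: [0.7, -0.1, 0.8]
width: 42.9
grasp_force: 0.0
t: 2.1
position: [465.8, 175.5, 230.0]
ee_rot: [-178.1, 0.3, 11.7]
ft_force: [1.0, 0.2, 0.5]
width: 42.8
grasp_force: 0.0
[[325.1922621    0.         279.0620832 ]
 [  0.         325.1922621  208.78110883]
 [  0.           0.           1.        ]] [542.43966544 186.37813985 371.85210552] [162.21151996   1.84575532 -78.32299593]
[465.14012905 177.41386262 230.6186763 ] [-177.906713      0.20114426   11.86998381] [ 11.81509839  -1.33808837   1.45313576  92.9943744    2.09309336
 179.94507827]
```

View pics/w1.png

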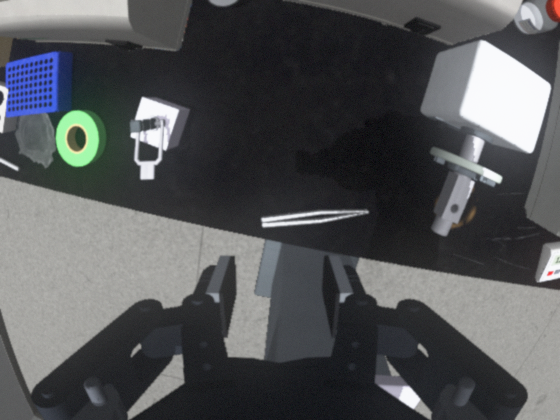

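```bash
python3 -m inch '[0,0,-0.12,0,0,0,0,0,0,-0.12,0,0,0,0,0,0,-0.12,0,0,0,0,0,0,-0.12,0,0,0,0,0,0,-0.12,0,0,0,0,0,0,-0.12,0,0,0,0,0,0,-0.12,0,0,0,0,0,0,-0.12,0,0,0,0]' >/dev/null
python3 -m inch '[0,0,-0.12,0,0,0,0,0,0,-0.12,0,0,0,0,0,0,-0.12,0,0,0,0,0,0,-0.12,0,0,0,0,0,0,-0.12,0,0,0,0,0,0,-0.12,0,0,0,0,0,0,-0.12,0,0,0,0,0,0,-0.12,0,0,0,0]' >/dev/null
python3 -m inch '[0,0,-0.12,0,0,0,0,0,0,-0.12,0,0,0,0,0,0,-0.12,0,0,0,0,0,0,-0.12,0,0,0,0,0,0,-0.12,0,0,0,0,0,0,-0.12,0,0,0,0,0,0,-0.12,0,0,0,0,0,0,-0.12,0,0,0,0]' >/dev/null
python3 -m inch '[0,0,-0.12,0,0,0,0,0,0,-0.075,0,0,0,0,0,0,0,0,0,0,0]'
python3 - <<'E'
from h import *
s=load("w1")
for u,v,z in((455,208,76),(441,232,70),(148,122,86),(148,172,48),(150,162,48)): print(u,v,onz(s,u,v,z,True).round(1))
E
```

```text
t: 4.45
position: [464.8, 178.5, 231.3]
ee_rot: [177.9, -0.3, -171.8]
ft_force: [0.3, -0.9, 0.3]
width: 42.8
grasp_force: 0.0
455 208 [487.2  -2.2  76. ]
441 232 [456.9   0.9  70. ]
148 122 [507.8 313.2  86. ]
148 172 [449.3 323.2  48. ]
150 162 [460.8 322.   48. ]
```

```bash
python3 -m inch '[0.037,-0.005,0,0,0,0,0,0,0,0,-1.12,3.38,1.5,0,0,0,0,-1.12,3.38,1.5,0,0,0,0,-1.12,3.38,1.5,0,0,0,0,-1.12,3.38,1.5,0,0,0,0,0,0,0,0,0,0,0,0,0,0,0]'
python3 - <<'E'
from h import *
s=snap("wrist","w2"); q=state(); print(q["position"],q["ee_rot"],s["eye"],s["attitude"])
E
```

```text
t: 5.03
position: [488.9, 319.4, 168.6]
ee_rot: [-179.9, -0.2, -171.8]
ft_force: [0.4, 0.8, -0.4]
width: 42.8
grasp_force: 0.0
[489.54787006 318.51852487 170.25718994] [-1.79888593e+02 -9.49801332e-02 -1.71843801e+02] [413.22102942 308.68575702 311.23898821] [162.80744028   0.2273081   98.17898754]
```

View pics/w2.png

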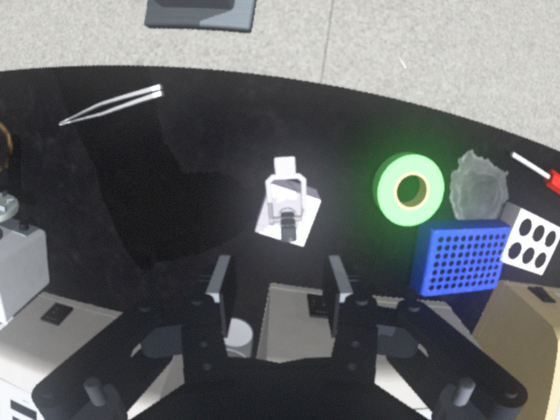

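Run:
```python
from h import *
s=load("w2")
cv2.imwrite("pics/c2.png",cv2.resize(s["image"][145:255,240:340],None,fx=5.4,fy=5.4,interpolation=2)[:,:,::-1])
```

```text
(no output)
```

View pics/c2.png

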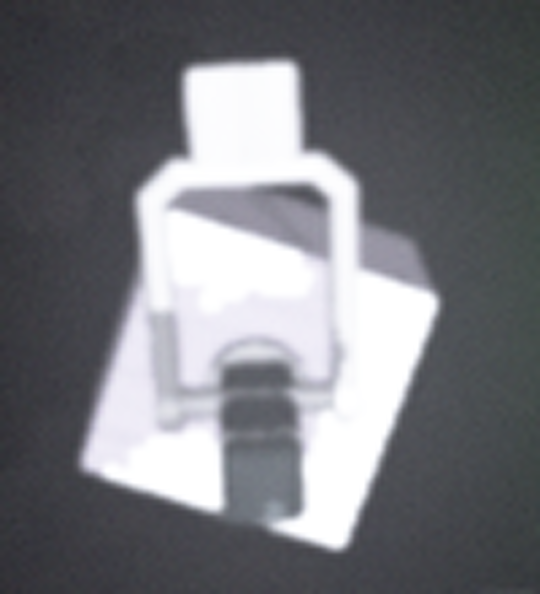

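Run:
```python
from h import *
s=load("w2"); f=lambda x,y,z: onz(s,240+x/5.4,145+y/5.4,z,True)
print("top",f(263,478,86)); a,b=f(82,468,40),f(438,300,40); print("blk",(a+b)/2,a,b,np.linalg.norm(a-b),f(345,548,40))
for z in (48,58,64): print(z,f(243,110,z),f(248,172,z),f(172,408,48),f(343,400,48))
```

```text
top [500.3738867  327.55750856  86.        ]
blk [502.26453679 328.0879118   40.        ] [520.76041039 301.4417305   40.        ] [483.76866318 354.7340931   40.        ] 64.87268511283733 [528.79885189 347.0695068   40.        ]
48 [456.48014295 318.75807222  48.        ] [465.88478209 320.92080722  48.        ] [505.33962155 314.62390959  48.        ] [500.12566154 341.30561257  48.        ]
58 [454.83680304 318.37544215  58.        ] [463.88417599 320.45601854  58.        ] [505.33962155 314.62390959  48.        ] [500.12566154 341.30561257  48.        ]
64 [453.8507991  318.14586411  64.        ] [462.68381233 320.17714533  64.        ] [505.33962155 314.62390959  48.        ] [500.12566154 341.30561257  48.        ]
```

```bash
python3 -m inch '[0,0,-0.049,-1.36,0.7,0,0,0,0,0,0,0,2.5,0,0,0,0,0,0,2.5,0,0,0,0,0,0,2.5,0,0,0,0,0,0,2,0,0,0,0,0,0,1,0,0,0,0,0,0,0.8,0,0,0,0,0,0,0,0]'
python3 -m inch '[0,0,0,0,0,0,-1,0,0,0,0,0,0,-1,0,0,0,0,0,0,-1,0,0,0,0,0,0,-1,0,0,0,0,0,0,-1,0,0,0,0,0,0,-1]' 70
python3 -c "
from h import *
snap('scene','s3');snap('wrist','w3');print(state())"
```

```text
t: 5.75
position: [502.5, 325.9, 57.6]
ee_rot: [-179.9, -0.1, -169.1]
ft_force: [0.4, -0.3, -0.1]
width: 42.7
grasp_force: 0.0
t: 6.25
position: [504.5, 327.6, 60.5]
ee_rot: [-180.0, 0.3, -169.1]
ft_force: [0.1, -0.5, 5.1]
width: 10.3
grasp_force: 68.8
{'t': 6.35, 'joint_pos': array([26.65054676, 15.45840942,  0.42805036, 74.72662443, -0.07972091,
       15.71300293]), 'joint_vel': array([ 0.0884975 ,  0.01004551, -0.06725844,  0.05651418, -0.01516666,
        0.02159604]), 'tau': array([ 3.25228823e-01, -3.81554282e+01,  2.85972673e+01, -1.35272532e-01,
        1.94644304e-01,  1.48887626e-03]), 'position': array([504.51451308, 327.56054147,  60.50712198]), 'ee_rot': array([-179.98907211,    0.25552493, -169.06260087]), 'ft_force': array([ 0.0384694 , -0.32239444,  5.97046195]), 'moment': array([-0.16463355, -0.0302642 ,  0.02661571]), 'grasp_force': 68.78751397132874, 'width': 10.433133952798558}
```

```bash
python3 -c "
from h import *
a=cv2.resize(load('s3')['image'][195:275,140:240],None,fx=4,fy=4,interpolation=2);b=cv2.resize(load('w3')['image'][180:330,200:360],None,fx=2.4,fy=2.4,interpolation=2)
im=np.zeros((360,784,3),np.uint8);im[:320,:400]=a;im[:360,400:784]=b
cv2.imwrite('pics/c3.png',im[:,:,::-1])"
```

```text
(no output)
```

View pics/c3.png

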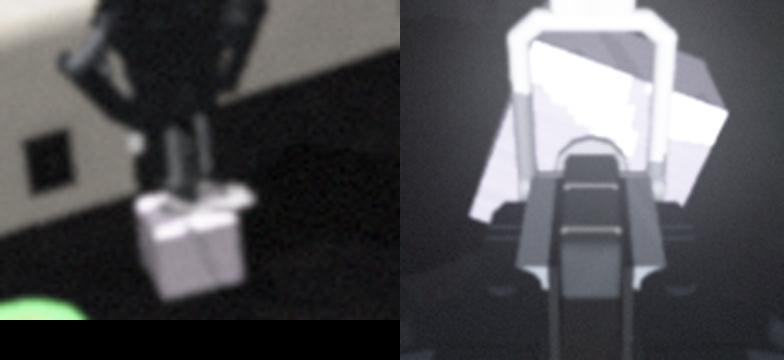

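```bash
python3 -m inch '[0,0,0,0,0,-0.4,-1,0,0,0,0,0,-0.8,-1,0,0,0,0,0,-1.2,-1,0,0,0,0,0,-1.6,-1,0,0,0,0,0,-2,-1,0,0,0,0,0,-2.5,-1,0,0,0,0,0,-2.5,-1,0,0,0,0,0,0,-1]'
python3 -c "
from h import *
snap('wrist','w4');snap('scene','s4')
t=load('top0')
# shaft edges in top view, rows between disc and nose
im=cv2.cvtColor(t['image'],cv2.COLOR_RGB2GRAY).astype(int)
for v in range(206,234,2):
    r=im[v,285:320]; print(v,''.join('%4d'%x for x in r[5:30]))
"
```

```text
t: 7.02
position: [505.1, 328.1, 175.5]
ee_rot: [179.9, 0.5, -169.1]
ft_force: [1.0, 0.3, 0.0]
width: 10.4
grasp_force: 68.5
206   53  66  67  59  47  62 136 219 247 252 253 253 252 251 248 234 182 119 104 121 121 109 114 125 142
208   28  28  27  28  31  72 158 236 253 254 254 254 254 254 253 247 200 109  60  58  57  48  39  37  41
210   27  27  24  27  32  81 173 243 253 254 254 254 254 254 253 243 183  95  40  25  26  26  27  23  25
212   28  27  28  25  36  89 183 245 254 254 254 254 254 254 253 236 167  86  32  24  25  27  30  32  35
214   27  29  24  27  42 101 192 246 254 254 254 254 254 254 252 227 141  65  27  28  28  30  39  44  55
216   27  28  28  26  50 119 210 248 253 252 251 251 253 254 252 221 130  58  38  40  41  39  40  46  51
218   24  29  25  28  60 141 224 248 246 218 172 183 232 250 250 219 126  55  42  44  43  36  38  34  37
220   26  28  25  31  65 149 231 251 250 233 200 205 238 251 249 212 117  49  37  40  38  33  34  32  33
222   25  29  24  30  72 162 239 253 254 254 253 253 253 253 244 188 102  45  33  35  33  32  33  32  31
224   30  25  28  31  59 126 200 237 248 251 251 250 247 240 217 155  87  45  37  35  33  31  35  31  32
226   27  28  28  29  48 105 174 223 244 251 252 247 229 180 126  90  69  56  45  39  37  32  34  34  33
228   31  30  28  32  54 117 190 234 249 253 252 246 222 160 101  82  85  79  61  46  40  36  38  35  36
230   34  30  30  31  57 119 187 231 246 250 249 238 203 141  83  74  89  89  74  57  47  41  36  39  37
232   35  32  33  35  40  64  99 123 139 152 152 143 122  89  58  57  74  84  80  71  62  54  48  46  42
```

```bash
python3 -c "
from h import *
t=load('top0'); a=onz(t,301.23,208,76);b=onz(t,300.1,222,76);print(a,b,np.degrees(np.arctan2(-(b-a)[1],-(b-a)[0]) if 0 else np.arctan2((a-b)[1],(a-b)[0])),onz(t,300.4,219,76))
s=load('w4');print(s['eye'])
print(state()['position'],state()['joint_pos'])
"
```

```text
[514.53764618  -4.42392689  76.        ] [479.00630801  -1.17472526  76.        ] -5.224942516423581 [486.59505574  -2.01433843  76.        ]
[428.27981635 312.92818728 317.05347143]
[503.46784054 327.30096232 170.25333431] [ 2.66659292e+01  1.35834506e+01  1.07556199e+01  8.70109499e+01
 -6.56819280e-02  1.57215945e+01]
```

```bash
python3 -c "
from h import *
s=load('w3'); f=lambda x,y,z:onz(s,200+(x-400)/2.4,180+y/2.4,z,True)
for y in (230,264,298): print(f(590,y,86))
print(f(592,186,56))
print(s['eye'],s['attitude'])
"
```

```text
[493.04484237 325.04838999  86.        ]
[499.79092622 326.34709472  86.        ]
[506.91455196 327.71853912  86.        ]
[499.25104992 326.62311735  56.        ]
[428.33862063 312.76542812 202.47003429] [1.62326677e+02 1.00366737e-01 1.00888697e+02]
```

```bash
python3 -m inch '[0,0,0,0.837,-3.57,0,-1,0,0,0,0.837,-3.57,0,-1,0,0,0,0.837,-3.57,0,-1,0,0,0,0.837,-3.57,0,-1,0,0,0,0.837,-3.57,0,-1,0,0,0,0.837,-3.57,0,-1,0,0,0,0.837,-3.57,0,-1,0,0,0,0.837,-3.57,0,-1]'
python3 -m inch '[0,0,0,0.837,-3.57,0,-1,0,0,0.1,0,0,0,-1,0,0,0.1,0,0,0,-1,0,0,0.081,0,0,0,-1,0,0,0,0,0,0,-1,0,0,0,0,0,0,-1,0,0,0,0,0,0,-1]'
python3 -c "
from h import *
snap('scene','s5');snap('top','t5');snap('wrist','w5');q=state();print(q['position'],q['ee_rot'],q['ft_force'],q['grasp_force'])
"
```

```text
t: 7.78
position: [489.3, 32.4, 166.3]
ee_rot: [180.0, -0.2, -169.0]
ft_force: [0.8, -0.3, -0.4]
width: 10.2
grasp_force: 68.6
t: 8.37
position: [489.1, -2.5, 167.4]
ee_rot: [-180.0, -0.1, 175.0]
ft_force: [0.3, 0.4, -1.1]
width: 10.4
grasp_force: 68.7
[489.71537982  -2.40543268 168.11609533] [-1.79962624e+02 -3.74188737e-04  1.74920211e+02] [-0.57321172 -0.33192353 -0.66633738] 68.69642972946167
```

```bash
python3 -c "
from h import *
a=cv2.resize(load('s5')['image'][140:220,250:350],None,fx=4,fy=4,interpolation=2);b=cv2.resize(load('t5')['image'][170:250,260:350],None,fx=4,fy=4,interpolation=2)
c=load('w5')['image'][60:340,140:420]
im=np.zeros((600,760,3),np.uint8);im[:320,:400]=a;im[:320,400:760]=b;im[320:600,0:280]=c
cv2.imwrite('pics/c5.png',im[:,:,::-1])"
```

```text
(no output)
```

View pics/c5.png

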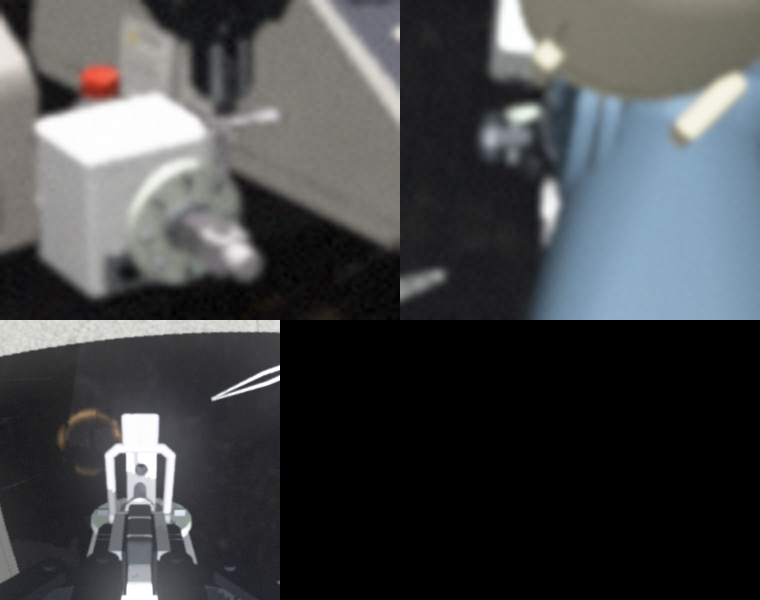

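```bash
python3 -c "
from h import *
s=load('w5');g=cv2.cvtColor(s['image'],cv2.COLOR_RGB2GRAY)
p=g[200:217,272:290]; print(p)
w=np.clip(170-p[3:14,3:15].astype(float),0,None);ys,xs=np.mgrid[203:214,275:287];u,v=(w*xs).sum()/w.sum(),(w*ys).sum()/w.sum();print(u,v,onz(s,u,v,76,True),s['eye'])
"
```

```text
[[255 252 236 227 226 233 250 254 255 255 255 255 255 255 255 255 255 255]
 [254 252 236 226 228 229 242 253 255 255 255 255 255 255 255 255 255 255]
 [255 252 236 227 224 222 226 242 250 252 252 254 254 255 255 255 255 255]
 [254 252 236 224 217 199 186 191 206 206 215 231 245 252 254 255 255 255]
 [255 253 238 218 193 161 135 124 127 125 132 155 189 230 249 254 255 255]
 [255 254 245 211 165 127 104  93  91  88  93 105 131 179 228 250 254 255]
 [255 254 248 201 149 125 113 101  95  93  98 103 118 146 191 239 253 255]
 [255 254 245 184 141 138 130 122 115 111 118 119 122 129 161 219 250 254]
 [255 253 238 175 140 141 141 141 130 129 128 128 130 129 139 188 242 254]
 [254 253 235 167 133 136 145 142 140 134 132 128 128 128 130 174 236 254]
 [254 253 236 168 129 133 140 141 141 136 133 131 128 125 134 180 240 254]
 [253 253 240 180 134 129 134 138 139 135 131 130 127 131 155 209 247 254]
 [248 252 242 189 146 131 132 137 133 132 129 129 128 146 185 230 252 254]
 [236 242 232 197 166 145 134 132 132 128 129 129 143 180 223 247 254 255]
 [225 226 221 210 190 171 155 142 140 138 141 149 171 217 244 253 254 255]
 [222 221 221 218 209 194 180 173 168 167 173 180 199 235 252 254 254 254]
 [221 221 222 221 218 212 204 196 197 198 201 204 219 243 252 252 249 249]]
280.7945205479452 208.28468244084684 [485.87929474  -1.45203635  76.        ] [412.9960405    4.32520133 310.27004768]
```

```bash
python3 -m inch '[0,0,0,0,0.07,1,-1,0,0,0,0,0,1.2,-1,0,0,0,0,0,0.6,-1,0,0,0,0,0,0.3,-1,0,0,0,0,0,0,-1]'
python3 -m inch '[0,0,0,0,0,0.2,-1,0,0,0,0,0,0.2,-1,0,0,0,0,0,0.2,-1,0,0,0,0,0,0,-1]'
python3 -m inch '[0,0,0,0,0,0.15,-1,0,0,0,0,0,0.15,-1,0,0,0,0,0,0,-1]'
```

```text
t: 8.93
position: [488.8, -1.8, 135.5]
ee_rot: [-180.0, -0.2, 174.9]
ft_force: [-0.4, 0.9, -1.5]
width: 10.7
grasp_force: 68.7
t: 9.27
position: [490.0, -2.0, 131.4]
ee_rot: [-180.0, 0.0, 174.8]
ft_force: [0.1, -0.7, -0.4]
width: 10.3
grasp_force: 68.8
t: 9.52
position: [489.9, -2.1, 128.2]
ee_rot: [-180.0, 0.0, 174.8]
ft_force: [0.4, 0.4, -1.0]
width: 10.4
grasp_force: 68.8
```

```bash
python3 -m inch '[0,0,0,0,0,0.15,-1,0,0,0,0,0,0.15,-1,0,0,0,0,0,0.15,-1,0,0,0,0,0,0,-1]'
python3 -m inch '[0,0,0,0,0,0.2,-1,0,0,0,0,0,0.2,-1,0,0,0,0,0,0.2,-1,0,0,0,0,0,0,-1]'
```

```text
t: 9.85
position: [489.9, -2.1, 123.5]
ee_rot: [-180.0, 0.0, 174.8]
ft_force: [-0.1, -0.1, -1.4]
width: 10.3
grasp_force: 68.7
t: 10.18
position: [489.8, -2.1, 117.4]
ee_rot: [-180.0, 0.0, 174.8]
ft_force: [0.0, 0.5, -0.5]
width: 10.6
grasp_force: 68.8
```

```bash
python3 -m inch '[0,0,0,0,0,0.3,-1,0,0,0,0,0,0.3,-1,0,0,0,0,0,0.3,-1,0,0,0,0,0,0.3,-1,0,0,0,0,0,0.2,-1,0,0,0,0,0,0.2,-1,0,0,0,0,0,0,-1]'
python3 -m inch '[0,0,0,0,0,0.15,-1,0,0,0,0,0,0.15,-1,0,0,0,0,0,0.1,-1,0,0,0,0,0,0,-1,0,0,0,0,0,0,-1]'
```

```text
t: 10.77
position: [489.9, -2.1, 101.4]
ee_rot: [-180.0, 0.0, 174.8]
ft_force: [-0.5, -1.0, -1.0]
width: 10.5
grasp_force: 68.8
t: 11.18
position: [490.0, -2.0, 97.9]
ee_rot: [-180.0, 0.0, 174.8]
ft_force: [-1.0, -0.8, -0.9]
width: 10.5
grasp_force: 68.8
```

```bash
python3 -m inch '[0,0,0,0,0,0.1,-1,0,0,0,0,0,0.1,-1,0,0,0,0,0,0,-1]'
python3 -m inch '[0,0,0,0,0,0.1,-1,0,0,0,0,0,0.1,-1,0,0,0,0,0,0,-1]'
```

```text
t: 11.43
position: [490.1, -2.0, 96.4]
ee_rot: [-180.0, 0.1, 174.8]
ft_force: [-1.6, 1.2, 2.3]
width: 10.4
grasp_force: 69.1
t: 11.68
position: [490.3, -2.0, 96.4]
ee_rot: [-180.0, 0.1, 174.8]
ft_force: [-5.4, 0.9, 10.2]
width: 10.5
grasp_force: 70.4
```

```bash
python3 -m inch '[0,0,0,0,0,-0.1,-1,0,0,0,0,0,0,0,0,0,0,0,0,0,0,0,0,0,0,0,0,0,0,0,0,0,0,0,0,0,0,0,0,0,0,0]'
python3 -m inch '[0,0,0,0,0,-0.5,0,0,0,0,0,0,-1,0,0,0,0,0,0,-2,0,0,0,0,0,0,-2.3,0,0,0,0,0,0,-2.2,0,0,0,0,0,0,0,0]'
python3 -c "
from h import *
snap('scene','s6');snap('wrist','w6');q=state();print(q['position'],q['ee_rot'],q['ft_force'])
a=cv2.resize(load('s6')['image'][140:220,250:350],None,fx=4,fy=4,interpolation=2)
c=load('w6')['image'][20:340,100:460]
im=np.zeros((320,760,3),np.uint8);im[:,:400]=a;im[:,400:]=c
cv2.imwrite('pics/c6.png',im[:,:,::-1])"
```

```text
t: 12.18
position: [490.1, -2.2, 94.7]
ee_rot: [-180.0, 0.0, 174.8]
ft_force: [-0.6, -0.4, -0.8]
width: 43.0
grasp_force: 0.0
t: 12.68
position: [493.2, -2.5, 181.4]
ee_rot: [-179.9, 0.6, 174.8]
ft_force: [0.9, 0.2, 1.3]
width: 42.5
grasp_force: 0.0
[491.32570976  -2.18191014 177.01037359] [-179.95063319    0.27510165  174.84021573] [ 0.41598811 -0.95996856  0.03529862]
```

View pics/c6.png

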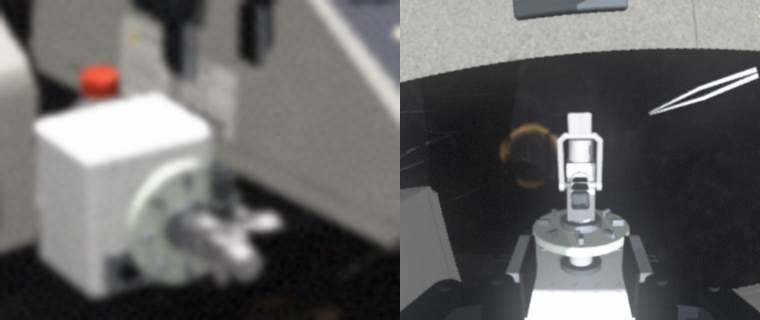

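```bash
python3 -m inch '[0,0,0,2.5,0,0,-1,0,0,0,2.5,0,0,-1,0,-0.105,0,0,0,0,-1,0,-0.105,0,0,0,0,-1,0,0,0,0.42,0,1.96,-1,0,0,0,0.42,0,1.96,-1,0,0,0,0.42,0,1.96,-1,0,0,0,0,0,0,-1]'
python3 -m inch '[0,0,0,0,0,0,-1,0,0,0,0,0,0,-1,0,0,0,0,0,0,-1]'
```

```text
t: 13.45
position: [435.5, 3.2, 108.6]
ee_rot: [-180.0, 11.5, 174.8]
ft_force: [-1.3, 0.7, -1.0]
width: 0.3
grasp_force: 0.0
t: 13.7
position: [441.2, 2.3, 116.2]
ee_rot: [-180.0, 12.2, 174.8]
ft_force: [0.3, -1.0, 0.0]
width: 0.2
grasp_force: 0.0
```

```bash
python3 -m inch '[0,0,0,0.29,0,0.98,-1,0,0,0,0.21,0,0.98,-1,0,0,0,0.1,0,0.49,-1,0,0,0,0.1,0,0.49,-1,0,0,0,0.1,0,0.49,-1,0,0,0,0,0,0,-1]'
python3 -m inch '[0,0,0,0.1,0,0.49,-1,0,0,0,0.1,0,0.49,-1,0,0,0,0.06,0,0.29,-1,0,0,0,0.06,0,0.29,-1,0,0,0,0,0,0,-1]'
```

```text
t: 14.2
position: [438.5, 2.7, 77.8]
ee_rot: [-180.0, 11.9, 174.8]
ft_force: [-0.6, 0.1, -0.7]
width: 0.2
grasp_force: 0.0
t: 14.62
position: [439.1, 2.5, 62.8]
ee_rot: [-180.0, 12.0, 174.8]
ft_force: [1.2, 0.3, -0.1]
width: -0.1
grasp_force: 0.0
```

```bash
python3 -m inch '[0,0,0,0.06,0,0.29,-1,0,0,0,0.06,0,0.29,-1,0,0,0,0,0,0,-1]'
python3 -m inch '[0,0,0,0.06,0,0.29,-1,0,0,0,0.06,0,0.29,-1,0,0,0,0,0,0,-1]'
python3 -m inch '[0,0,0,0.04,0,0.2,-1,0,0,0,0.04,0,0.2,-1,0,0,0,0,0,0,-1]'
```

```text
t: 14.87
position: [439.3, 2.5, 57.1]
ee_rot: [-180.0, 12.0, 174.8]
ft_force: [-0.9, 0.2, 0.7]
width: -0.0
grasp_force: 0.0
t: 15.12
position: [439.3, 2.5, 51.1]
ee_rot: [-180.0, 12.0, 174.8]
ft_force: [0.4, 0.4, 0.5]
width: -0.2
grasp_force: 0.1
t: 15.37
position: [439.5, 2.5, 47.2]
ee_rot: [-180.0, 12.0, 174.8]
ft_force: [-0.5, 0.6, 0.7]
width: 0.1
grasp_force: 0.0
```

```bash
python3 -m inch '[0,0,0,0.04,0,0.2,-1,0,0,0,0,0,0,-1]'
python3 -m inch '[0,0,0,0.04,0,0.2,-1,0,0,0,0,0,0,-1]'
python3 -m inch '[0,0,0,0.04,0,0.2,-1,0,0,0,0,0,0,-1]'
```

```text
t: 15.53
position: [439.6, 2.5, 45.3]
ee_rot: [-180.0, 12.0, 174.8]
ft_force: [0.0, -0.3, 0.1]
width: -0.4
grasp_force: 0.0
t: 15.7
position: [439.6, 2.5, 43.3]
ee_rot: [-180.0, 12.0, 174.8]
ft_force: [0.1, -0.4, -0.3]
width: -0.1
grasp_force: 0.0
t: 15.87
position: [439.7, 2.5, 41.2]
ee_rot: [-180.0, 12.0, 174.8]
ft_force: [0.4, -0.3, 0.1]
width: 0.1
grasp_force: 0.0
```

```bash
python3 -m inch '[0,0,0,0.04,0,0.2,-1,0,0,0,0,0,0,-1]'
python3 -m inch '[0,0,0,0.04,0,0.2,-1,0,0,0,0,0,0,-1]'
python3 -c "
from h import *
snap('scene','s7');snap('wrist','w7')
a=cv2.resize(load('s7')['image'][160:220,270:345],None,fx=5,fy=5,interpolation=2)
c=cv2.resize(load('w7')['image'][140:300,190:370],None,fx=2.2,fy=2.2,interpolation=2)
im=np.zeros((360,780,3),np.uint8);im[:300,:375]=a;im[:352,380:776]=c
cv2.imwrite('pics/c7.png',im[:,:,::-1])"
```

```text
t: 16.03
position: [439.7, 2.5, 39.2]
ee_rot: [-180.0, 12.0, 174.8]
ft_force: [0.4, 0.9, 0.2]
width: 0.0
grasp_force: 0.0
t: 16.2
position: [439.7, 2.5, 37.1]
ee_rot: [-180.0, 12.0, 174.8]
ft_force: [-0.4, 0.6, -0.6]
width: 0.0
grasp_force: 0.0
```

View pics/c7.png

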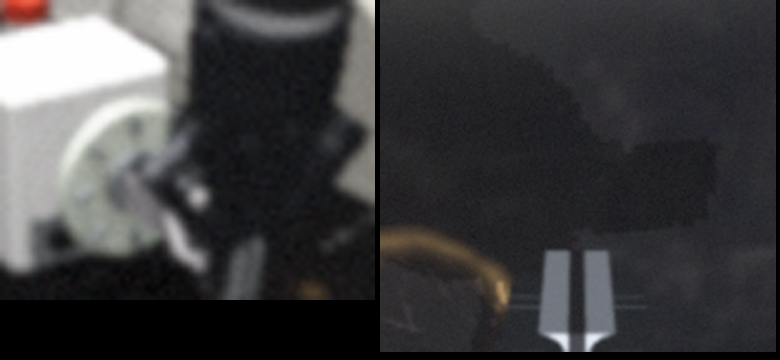

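```bash
python3 -c "
from h import *
s=load('s7'); ex=np.array([-.9958,.091,0]);ey=np.array([.091,.9958,0]);H=np.array([486.4,-1.8,84])
for a in (-.3,0.4,.6,.75,.87,1.0):
    L=lambda r,y:H+ex*r*np.cos(a)+ey*y-np.array([0,0,r*np.sin(a)])
    f=lambda p:((np.array(proj(s,p))-[270,160])*5).round()
    print(a,'hinge+y',f(L(0,14)),'bar+y',f(L(42,14)),'tab end',f(L(61,0)))
print('nose end',f(H+ex*32-[0,0,19]),'corner',f(H+ex*32-[0,0,19]+ey*10))
"
```

```text
-0.3 hinge+y [150. 178.] bar+y [192. 185.] tab end [237. 181.]
0.4 hinge+y [150. 178.] bar+y [191. 236.] tab end [234. 256.]
0.6 hinge+y [150. 178.] bar+y [186. 246.] tab end [227. 271.]
0.75 hinge+y [150. 178.] bar+y [182. 252.] tab end [221. 279.]
0.87 hinge+y [150. 178.] bar+y [178. 256.] tab end [215. 284.]
1.0 hinge+y [150. 178.] bar+y [174. 258.] tab end [208. 288.]
nose end [207. 229.] corner [190. 234.]
```

```bash
python3 -m inch '[0,0,0,-0.3,0,-1.47,-1,0,0,0,-0.62,0,-2.93,-1,0,0,0,-0.62,0,-2.93,-1,0,0,0,-0.62,0,-2.93,-1,0,0,0,0,0,0,-1,0,0,0,0,0,0,-1]'
python3 -c "
from h import *
snap('scene','s8');s=snap('wrist','w8');q=state();print(q['position'],q['ee_rot'])
ex=np.array([-.9958,.091,0]);ey=np.array([.091,.9958,0]);H=np.array([486.4,-1.8,84])
f=lambda p:np.round(proj(s,p,True),1)
for a in (0,.4,.6,.75,.87,1.0):
    L=lambda r,y:H+ex*r*np.cos(a)+ey*y-np.array([0,0,r*np.sin(a)])
    print(a,'bar+y',f(L(42,11)),'-y',f(L(42,-11)),'tab end',f(L(62,0)))
print('nose end',f(H+ex*32-[0,0,10]),f(H+ex*32-[0,0,19]),'hole',f(H-[0,0,8]))
u,v=map(int,f(H+ex*32-[0,0,19]))
g=cv2.cvtColor(s['image'],cv2.COLOR_RGB2GRAY)
print(u-26,v-34)
for r in g[max(v-34,0):v+24:1,u-26:u+27:2]: print(''.join('%4d'%x for x in r))
"
```

```text
t: 16.8
position: [441.6, 2.2, 145.4]
ee_rot: [-179.9, 12.4, 174.9]
ft_force: [0.0, 0.2, 0.7]
width: 0.1
grasp_force: 0.0
[439.15128088   2.60733387 141.62119503] [-179.96654141   12.00563144  174.84674011]
0 bar+y [296.8 217. ] -y [263.2 217. ] tab end [280.  189.6]
0.4 bar+y [295.6 209.1] -y [264.3 209. ] tab end [280.  180.6]
0.6 bar+y [295.1 208.9] -y [264.9 208.8] tab end [280.  181.7]
0.75 bar+y [294.7 210.2] -y [265.2 210.2] tab end [280.  184.6]
0.87 bar+y [294.4 212.1] -y [265.5 212. ] tab end [280. 188.]
1.0 bar+y [294.1 214.9] -y [265.8 214.8] tab end [280.  192.7]
nose end [280.  221.9] [280.  215.3] hole [279.9 259.7]
254 181
  44  47  45  47  49  49  46  47  44  48  49  47  51  48  50  50  52  51  50  50  50  53  56  55  55  55  57
  42  46  47  45  45  46  46  46  48  48  51  49  50  45  53  51  50  54  55  51  51  55  55  55  56  53  58
  45  46  47  49  49  48  50  50  53  50  51  48  52  55  51  54  53  55  51  57  55  57  58  57  56  57  58
  49  46  45  47  50  47  52  50  49  49  52  53  49  49  53  53  55  54  53  55  60  56  60  61  56  55  59
  55  50  49  47 
[... 5168 characters left out ...]
55 254 254 250 235 155 194 249 245 121  76  73
  63  67 180 249 246 131 122 193 235 248 253 254 255 255 255 255 254 254 249 233 155 192 249 245 123  72  73
  64  67 178 249 245 131 120 194 236 249 253 254 255 255 255 255 254 253 250 232 158 190 249 246 126  73  71
  61  69 179 249 245 136 121 193 237 249 253 254 255 255 255 255 254 253 249 231 157 188 249 246 129  73  74
  63  67 179 249 245 135 123 195 238 250 253 254 255 255 255 255 254 253 249 228 156 190 249 247 132  73  73
  68  69 177 249 245 134 127 191 239 250 253 254 255 255 255 255 254 253 248 222 154 188 248 247 133  70  71
  62  67 178 250 245 135 130 180 238 250 254 254 254 255 255 254 254 253 248 213 145 189 248 247 136  74  74
```

```bash
python3 -m inch '[0,0,0,0.52,0,2.44,-1,0,0,0,0.52,0,2.44,-1,0,0,0,0.42,0,1.96,-1,0,0,0,0.31,0,1.47,-1,0,0,0,0.1,0,0.49,-1,0,0,0,0,0,0,-1]'
python3 -m inch '[0,0,0,0.04,0,0.2,-1,0,0,0,0.04,0,0.2,-1,0,0,0,0,0,0,-1]'
python3 -m inch '[0,0,0,0.04,0,0.2,-1,0,0,0,0.04,0,0.2,-1,0,0,0,0,0,0,-1]'
python3 -m inch '[0,0,0,0.04,0,0.2,-1,0,0,0,0.04,0,0.2,-1,0,0,0,0,0,0,-1]'
python3 -m inch '[0,0,0,0.04,0,0.2,-1,0,0,0,0.02,0,0.1,-1,0,0,0,0,0,0,-1]'
```

```text
t: 17.4
position: [436.6, 2.9, 48.6]
ee_rot: [-180.0, 11.7, 174.8]
ft_force: [-0.1, -1.0, -0.3]
width: 0.3
grasp_force: 0.0
t: 17.65
position: [440.5, 2.3, 49.1]
ee_rot: [-180.0, 12.2, 174.8]
ft_force: [-0.1, -0.4, -0.2]
width: 0.3
grasp_force: 0.0
t: 17.9
position: [439.9, 2.4, 44.3]
ee_rot: [-180.0, 12.1, 174.8]
ft_force: [-0.7, -0.7, -0.6]
width: -0.0
grasp_force: 0.0
t: 18.15
position: [439.5, 2.5, 39.6]
ee_rot: [-180.0, 12.0, 174.8]
ft_force: [1.2, -0.2, -0.0]
width: 0.2
grasp_force: 0.0
t: 18.4
position: [439.6, 2.5, 36.7]
ee_rot: [-180.0, 12.0, 174.8]
ft_force: [1.2, -0.2, 0.9]
width: 0.1
grasp_force: 0.0
```

```bash
python3 -m inch '[0,0,0,0.04,0,0.2,-1,0,0,0,0.04,0,0.2,-1,0,0,0,0,0,0,-1]'
python3 -m inch '[0,0,0,0.04,0,0.2,-1,0,0,0,0,0,0,-1,0,0,0,0,0,0,-1]'
python3 -m inch '[0,0,0,-0.3,0,-1.47,-1,0,0,0,-0.62,0,-2.93,-1,0,0,0,-0.62,0,-2.93,-1,0,0,0,-0.62,0,-2.93,-1,0,0,0,-0.15,0,-0.7,-1,0,0,0,0,0,0,-1,0,0,0,0,0,0,-1,0,0,0,0,0,0,-1]'
python3 -c "
from h import *
snap('scene','s9');s=snap('wrist','w9');q=state();print(q['position'],q['ee_rot'])
ex=np.array([-.9958,.091,0]);ey=np.array([.091,.9958,0]);H=np.array([486.4,-1.8,84])
f=lambda p:np.round(proj(s,p,True),1)
for a in (.4,.62,.75,.84,.9,1.0,1.1):
    n=ex*np.sin(a)+np.array([0,0,np.cos(a)])
    L=lambda r:H+ex*r*np.cos(a)-np.array([0,0,r*np.sin(a)])+n*1.75
    print(a,'bar out',f(L(44.2)),'tab end',f(L(59)))
g=cv2.cvtColor(s['image'],cv2.COLOR_RGB2GRAY)
print('nose',f(H+ex*32-[0,0,10]),f(H+ex*32-[0,0,29]))
print('center col',[(v,int(g[v,278:283].mean())) for v in range(182,228)])
print('leg col',[(v,int(g[v,266:269].mean())) for v in range(200,222)])
"
```

```text
t: 18.65
position: [439.6, 2.5, 32.4]
ee_rot: [-180.0, 12.0, 174.8]
ft_force: [0.3, 0.1, -0.5]
width: -0.1
grasp_force: 0.0
t: 18.9
position: [439.8, 2.4, 30.7]
ee_rot: [-180.0, 12.0, 174.8]
ft_force: [-0.7, 0.7, 0.2]
width: -0.2
grasp_force: 0.1
t: 19.57
position: [438.6, 2.7, 141.1]
ee_rot: [-180.0, 11.9, 174.8]
ft_force: [0.0, 0.8, 0.1]
width: 0.1
grasp_force: 0.0
[438.27851902   2.73946581 140.64089348] [-179.97931596   11.84270852  174.84223871]
0.4 bar out [279.8 210.8] tab end [279.8 189.4]
0.62 bar out [279.8 210.1] tab end [279.8 189.9]
0.75 bar out [279.8 211.2] tab end [279.8 192. ]
0.84 bar out [279.7 212.4] tab end [279.8 194.1]
0.9 bar out [279.7 213.5] tab end [279.8 195.7]
1.0 bar out [279.7 215.6] tab end [279.8 199. ]
1.1 bar out [279.7 218.2] tab end [279.8 202.7]
nose [279.7 226.6] [279.7 212.8]
center col [(182, 44), (183, 44), (184, 45), (185, 44), (186, 46), (187, 49), (188, 52), (189, 55), (190, 51), (191, 50), (192, 50), (193, 50), (194, 80), (195, 139), (196, 178), (197, 191), (198, 193), (199, 194), (200, 195), (201, 195), (202, 195), (203, 196), (204, 196), (205, 197), (206, 198), (207, 198), (208, 198), (209, 198), (210, 199), (211, 200), (212, 196), (213, 183), (214, 162), (215, 145), (216, 139), (217, 142), (218, 144), (219, 147), (220, 149), (221, 152), (222, 155), (223, 158), (224, 164), (225, 168), (226, 186), (227, 235)]
leg col [(200, 60), (201, 61), (202, 60), (203, 61), (204, 62), (205, 63), (206, 64), (207, 63), (208, 63), (209, 63), (210, 67), (211, 69), (212, 84), (213, 121), (214, 168), (215, 202), (216, 221), (217, 217), (218, 193), (219, 155), (220, 125), (221, 116)]
```

```bash
python3 -c "
from h import *
print(ctrl.hand_in())"
```

```text
the job is handed in; nothing more can be done
None
```

The pin is seated in the shaft's cross hole and the loop appears to have snapped in under the shaft end. Wrist-camera measurements put it at about 0.85–0.9 rad, past the 0.75 edge, though I never felt a clear snap force. The arm is clear, nothing else was touched, readings never exceeded about 10 N, and I handed the job in at about 20 s.

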